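# Find the case with the loose mill ball

### The arm

A 7-joint arm with a two-finger parallel gripper is mounted at the origin on the work surface. World frame = base frame: x ahead of the robot, y to its left, z up, the work surface at z = 0. Lengths are in m, angles in rad, forces in N, time in s.
With the tool pointing down it reaches from about 0.425 to 0.875 m from the base axis. Payload 8.4 kg.
Tool frame: the origin (TCP) lies at the very end of the fingers, on their centre line; the grasp point (between the pads) lies 19 mm behind it; z points along the fingers, x is the direction in which the jaws open and shut, and the axes are right-handed (so a half turn about z gives the same grasp; the last joint's range is limited). The gripper opens to 87 mm and grips with 3 to 60 N. Pads are 19 mm wide; open, the fingers measure 117 mm over their backs; the gripper's body (75 mm by 190 mm) begins 51 mm behind the grasp point.
Start: joints at [-1.352, 0.333, 0.04, 1.465, -0.013, 1.343, -0.059], TCP at [0.203, 0.617, 0.223] pointing down, gripper open.
Joint ranges: [-2.58, 2.58], [-0.38, 2.09], [-1.3, 1.39], [0.25, 2.4], [-1.5, 4.64], [0.08, 2.09], [-2.65, 2.65]. Speed limits (rad/s): [2.22, 2.22, 2.79, 2.79, 3.14, 3.14, 3.14].

### API

Orientations are given as a unit quaternion [w, x, y, z].
In Python, from workcell import sensors, cams, hand_in gives the robot as it stands.
- The arm moves only by the tool step_arm, never from a script. Its arguments are lists of equal length, an entry for each row: "travel": the shift along the tool's x, y, z as a fraction of full scale, a list of three; "rot": the turn, a rotation vector about the tool's x, y, z as a fraction of full scale, a list of three. A call has 1 to 8 rows; each row is the pose to reach, as a shift and turn from the pose commanded when the call began, along the tool's axes at that moment, turning the shorter way round; what a row does not reach only later rows make up. Full scale, the value 1, is 50 cm for a shift and 360 degrees for a turn. A row lasts 1/10 s, in which the tool goes at most 50 mm and 8.59 degrees, less where a joint would pass 70% of its speed; a pose out of reach is approached as far as the arm can. A call with a number of a shift or a turn outside -1 to 1 is refused whole. A call with a gripper value outside its range is refused whole. "fingers" is the opening, from 0 (shut) to 1 (fully open), set as the call begins (left out, the last holds). The fingers move at their own pace and stop on an object; "newtons" is the grip in N (left out, the last holds). Time passes only in rows, so rows that repeat a pose let the fingers close. It gives the time, the measured TCP pose, the force and the opening at its end, in the units of the state.
- sensors.state(): the state, without advancing time (a new reading comes with each control period).
- cams.snapshot(name): name is "scene" or "top" or "wrist"; returns a dict with "img" (480x640x3 uint8, red, green, blue), "fx", "fy", "cx", "cy" (pixels), "R" (3x3) and "t" (3): a world point X has camera coordinates R X + t; the wrist camera has in their place "mount" (4x4, takes a point from camera to tool coordinates, whose origin is the TCP and whose axes are the tool frame's). Camera axes: x right, y down, z forward; pixel columns grow to the right and rows downward; lengths in m; the calibration is good to about 2 mm. A picture is of the moment at which its call begins: read the wrist's pose just before it. There is no depth.
- hand_in(): hands the job in, once; it reports no verdict.
The state is a dict: "time": time; "joint_pos": joint angles; "joint_vel": joint speeds; "tau": joint torques, N m; "tcp_pos": TCP position; "tool_rot": TCP orientation; "ft_force": force on the tool from outside, world axes, zero at the start; "ft_torque": the same for the moment, N m; "gripper_width": finger opening in m.
Only numpy, scipy, OpenCV 4.12 (cv2) and the standard library are available. Lean on these libraries where they do the work, as an engineer would, in place of code of your own. Each camera call takes 0.05 s, during which the arm holds its last target.

### The job

Two of the three closed metal cases on the ware board are packed tight and one has a loose grinding ball in it. Working along the row from the robot's left to its right, lift each case in turn and shake it by rocking it briskly end to end, at least twice and about 15 degrees each way, and set it back upright on the board. Finish while holding the one that rattles, level and still, at least 15 cm above the bench and well out past the far edge of the board as if handing it to the potter opposite; leave the pots and the wooden rib alone.

Things in the scene. Friction and masses are not known exactly. Their poses are not given: they have to be found in the camera images.
- case_left_mid (a point): centre (half-way up) of the left case in the row, as seen from the robot. Closed bare-metal box, 120 mm long (x), 60 mm wide (y, the way to grasp it), 74 mm high (z up), flat base and lid; a catch on its -x end and hinges on its +x end stick out up to 7 mm. It stands on the board, x across the board and away from the robot.
- case_middle_mid (a point): centre (half-way up) of the middle case in the row, as seen from the robot. Just like the left case. Each case weighs 0.28 to 0.37 kg with its contents. In one of the three, any one, a 40 mm, 0.12 kg ball rolls freely with 72 mm of play along the case's length, 12 mm across; in the other two, contents of the same weight are packed tight and do not shift.
- case_right_mid (a point): centre (half-way up) of the right case in the row, as seen from the robot. Just like the left case. Tipping a case 15 degrees end to end makes a loose ball roll and strike its lower end within about 0.5 s, a sharp knock at the wrist, and its weight then stays at that end; a packed case gives no knock.
- board: wooden ware board lying on the bench, fixed, 200 mm across (its x axis, pointing away from the robot), 860 mm long (its y axis, to the robot's left), 22 mm thick; origin at the centre of its underside. The cases stand on its top in a row along y, centres about 140 mm apart; its far long edge lies 100 mm along +x from the origin. z up.
- goblet: white clay goblet, 88 mm across, 96 mm high, standing on the left end of the board about 330 mm from its middle; origin at the centre of its underside. To be left alone.
- beaker: terracotta beaker, 74 mm across, 85 mm high, standing on the right end of the board about 330 mm from its middle; origin at the centre of its underside. To be left alone.
- rib: flat wooden potter's rib, 100 x 55 x 8 mm, lying on the bench beyond the board to the right; origin at the centre of its underside. To be left alone.
There are look-alikes about, which are no part of the job. Leave any green or turquoise look-alike of the part that bears case_middle_mid alone.

How it is judged:
On the way, in this order (a step that is already met when the one before it is completed fails the run):
1. the left case, held at least 30 mm clear of the board, is rocked briskly (over 0.3 rad/s) with its far end up by 8 degrees or more (z of case_left_mid in the frame of board above 0.089 m and contact force between the fingers and case_left above 0.5 N and angular speed of case_left above 0.3 rad/s and angle between case_left_mid's own x axis and vertical below 1.431 rad).
2. and the left case, still held clear, is rocked briskly with its near end up by 8 degrees or more (z of case_left_mid in the frame of board above 0.089 m and contact force between the fingers and case_left above 0.5 N and angular speed of case_left above 0.3 rad/s and angle between case_left_mid's own x axis and vertical above 1.711 rad).
3. the middle case, held at least 30 mm clear of the board, is rocked briskly (over 0.3 rad/s) with its far end up by 8 degrees or more (z of case_middle_mid in the frame of board above 0.089 m and contact force between the fingers and case_middle above 0.5 N and angular speed of case_middle above 0.3 rad/s and angle between case_middle_mid's own x axis and vertical below 1.431 rad).
4. and the middle case, still held clear, is rocked briskly with its near end up by 8 degrees or more (z of case_middle_mid in the frame of board above 0.089 m and contact force between the fingers and case_middle above 0.5 N and angular speed of case_middle above 0.3 rad/s and angle between case_middle_mid's own x axis and vertical above 1.711 rad).
5. the right case, held at least 30 mm clear of the board, is rocked briskly (over 0.3 rad/s) with its far end up by 8 degrees or more (z of case_right_mid in the frame of board above 0.089 m and contact force between the fingers and case_right above 0.5 N and angular speed of case_right above 0.3 rad/s and angle between case_right_mid's own x axis and vertical below 1.431 rad).
6. and the right case, still held clear, is rocked briskly with its near end up by 8 degrees or more (z of case_right_mid in the frame of board above 0.089 m and contact force between the fingers and case_right above 0.5 N and angular speed of case_right above 0.3 rad/s and angle between case_right_mid's own x axis and vertical above 1.711 rad).
At the end, for the whole second after the job is handed in: The rattling case is held, centre at least 20 mm past the board's far edge, within 250 mm of its middle sideways, 120 mm or more above the bench, within 10 degrees of level, still. The other two stand upright and free on the board, centres within 80 mm of its long centre line (((distance between mill_ball_c0 and case_left_mid below 0.06 m and x of case_left_mid in the frame of board above 0.12 m and y of case_left_mid in the frame of board between -0.25 and 0.25 m and height (world z) of case_left_mid above 0.12 m and angle between case_left_mid's own z axis and vertical below 0.17 rad and linear speed of case_left below 0.03 m/s and contact force between the fingers and case_left above 0.5 N and angle between each of case_middle_mid, case_right_mid's own z axis and vertical below 0.06 rad and z of case_middle_mid in the frame of board between 0.056 and 0.062 m and x of case_middle_mid in the frame of board between -0.08 and 0.08 m and contact force between each of the fingers, case_left and case_middle below 0.05 N and linear speed of each of case_middle, case_right below 0.02 m/s and z of case_right_mid in the frame of board between 0.056 and 0.062 m and x of case_right_mid in the frame of board between -0.08 and 0.08 m and contact force between each of the fingers, case_left and case_right below 0.05 N) or (distance between mill_ball_c0 and case_middle_mid below 0.06 m and x of case_middle_mid in the frame of board above 0.12 m and y of case_middle_mid in the frame of board between -0.25 and 0.25 m and height (world z) of case_middle_mid above 0.12 m and angle between case_middle_mid's own z axis and vertical below 0.17 rad and linear speed of case_middle below 0.03 m/s and contact force between the fingers and case_middle above 0.5 N and angle between each of case_left_mid, case_right_mid's own z axis and vertical below 0.06 rad and z of case_left_mid in the frame of board between 0.056 and 0.062 m and x of case_left_mid in the frame of board between -0.08 and 0.08 m and contact force between each of the fingers, case_middle and case_left below 0.05 N and linear speed of each of case_left, case_right below 0.02 m/s and z of case_right_mid in the frame of board between 0.056 and 0.062 m and x of case_right_mid in the frame of board between -0.08 and 0.08 m and contact force between each of the fingers, case_middle and case_right below 0.05 N) or (distance between mill_ball_c0 and case_right_mid below 0.06 m and x of case_right_mid in the frame of board above 0.12 m and y of case_right_mid in the frame of board between -0.25 and 0.25 m and height (world z) of case_right_mid above 0.12 m and angle between case_right_mid's own z axis and vertical below 0.17 rad and linear speed of case_right below 0.03 m/s and contact force between the fingers and case_right above 0.5 N and angle between each of case_left_mid, case_middle_mid's own z axis and vertical below 0.06 rad and z of case_left_mid in the frame of board between 0.056 and 0.062 m and x of case_left_mid in the frame of board between -0.08 and 0.08 m and contact force between each of the fingers, case_right and case_left below 0.05 N and linear speed of each of case_left, case_middle below 0.02 m/s and z of case_middle_mid in the frame of board between 0.056 and 0.062 m and x of case_middle_mid in the frame of board between -0.08 and 0.08 m and contact force between each of the fingers, case_right and case_middle below 0.05 N))); the arm keeps its last pose, push and grip.
It fails at once if the goblet, beaker or rib is moved more than 25 mm (distance of any of goblet, beaker, rib from where it was at the start of the episode above 0.025 m).
It also fails if it takes over 72 s, if anything falls off the work surface, if the arm or the gripper's body presses on something with over 40 N, if the wrist force passes 120 N, or if a joint passes its speed limit or range.

## Working session

There is one attempt and no reset: what is moved stays moved. The work goes in short steps, Python scripts to look and compute and a tool call to move; the robot and the scene stay as the last step left them, time stands still between calls to the robot, and variables do not carry over. Pictures are saved under pics/ and viewed, and the job is handed in when it is done.

Besides the shell and the picture viewer there is one more tool, called after "Emit:" as a command line: name --argument value ..., lists and objects as JSON in quotes. step_arm: Moves the arm, as the interface text tells. Its arguments: {"type":"object","properties":{"travel":{"type":"array","items":{"type":"array","items":{"type":"number"}}},"rot":{"type":"array","items":{"type":"array","items":{"type":"number"}}},"fingers":{"type":"number"},"newtons":{"type":"number"}},"required":["travel","rot"]}

```bash
mkdir -p pics; ls; python3 - <<'E'
from workcell import sensors,cams
import cv2,numpy as np
s=sensors.state()
for k,v in s.items(): print(k,np.round(v,3))
for n in ["scene","top"]:
    c=cams.snapshot(n); cv2.imwrite(f"pics/{n}0.png",c["img"][:,:,::-1])
    print(n,c["fx"],c["fy"],c["cx"],c["cy"],np.round(c["R"],3).tolist(),np.round(c["t"],3).tolist())
E
```

```text
pics
time 0.0
joint_pos [-1.352  0.334  0.04   1.466 -0.013  1.343 -0.059]
joint_vel [-0.001  0.001 -0.    -0.001 -0.     0.    -0.001]
tau [ 1.0000e-03 -6.5638e+01  1.3350e+00 -4.0379e+01 -6.0000e-02  4.5000e-02
  0.0000e+00]
tcp_pos [0.203 0.617 0.222]
tool_rot [ 0.001  0.81   0.586 -0.001]
ft_force [ 0.978 -0.01  -0.323]
ft_torque [ 0.01  -0.011  0.027]
gripper_width 0.087
scene 457.8317883329146 457.8317883329146 323.0907801467629 242.44154802557026 [[0.712, 0.702, 0.008], [0.551, -0.553, -0.625], [-0.434, 0.45, -0.781]] [-0.396, -0.231, 1.267]
top 440.6745997593098 440.6745997593098 328.08163370674083 238.61511868373873 [[-0.003, -1.0, -0.008], [-0.999, 0.003, -0.051], [0.051, 0.008, -0.999]] [0.03, 0.514, 1.007]
```

View pics/scene0.png

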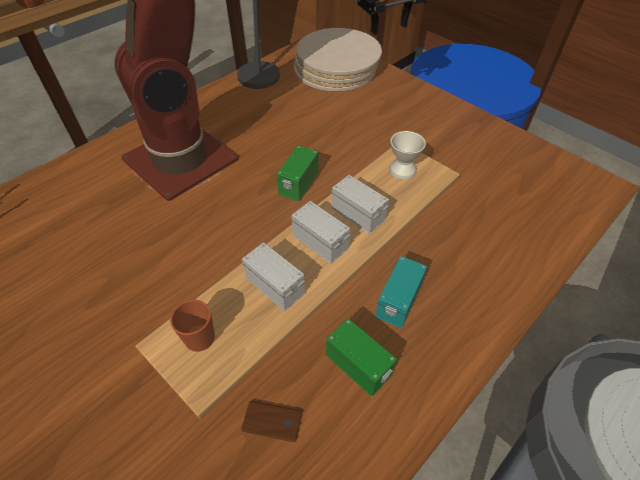

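View pics/top0.png

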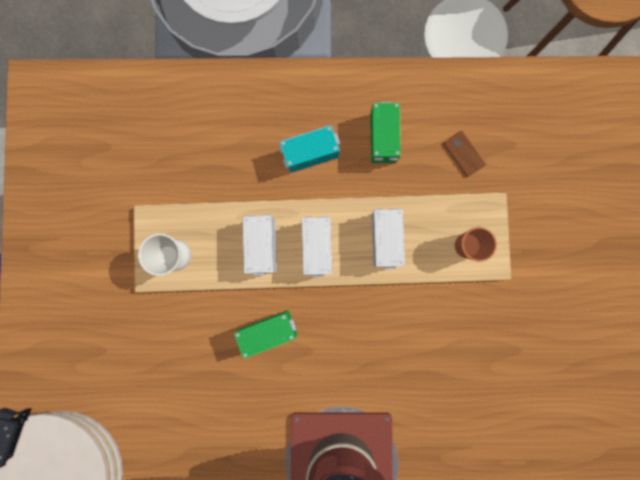

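```bash
cat > h.py <<'E'
import numpy as np
def cast(c,u,v,z):
    R=np.array(c["R"]);t=np.array(c["t"]);C=-R.T@t
    d=R.T@np.array([(u-c["cx"])/c["fx"],(v-c["cy"])/c["fy"],1.0])
    return C+d*(z-C[2])/d[2]
def proj(c,X):
    p=np.array(c["R"])@np.array(X)+np.array(c["t"]); return c["fx"]*p[0]/p[2]+c["cx"],c["fy"]*p[1]/p[2]+c["cy"]
E
python3 - <<'E'
from workcell import cams
import cv2,numpy as np
from h import *
c=cams.snapshot("top");im=c["img"]
print(-np.array(c["R"]).T@np.array(c["t"]))
hsv=cv2.cvtColor(im,cv2.COLOR_RGB2HSV)
m=((hsv[...,1]<45)&(hsv[...,2]>150)).astype(np.uint8)
m[:190]=0;m[300:]=0
n,l,st,ce=cv2.connectedComponentsWithStats(m)
for i in range(1,n):
    if st[i,4]<300: continue
    cnt=cv2.findContours((l==i).astype(np.uint8),cv2.RETR_EXTERNAL,cv2.CHAIN_APPROX_NONE)[0][0]
    b=cv2.boxPoints(cv2.minAreaRect(cnt))
    W=np.array([cast(c,u,v,0.096)[:2] for u,v in b])
    e=[W[1]-W[0],W[2]-W[1]]; L=max(e,key=np.linalg.norm)
    print(st[i],"ctr",W.mean(0).round(4),[np.linalg.norm(x).round(4) for x in e],"yaw",np.degrees(np.arctan2(L[1],L[0])).round(1),"cen",cast(c,*ce[i],0.096).round(4))
m2=((hsv[...,1]>60)&(hsv[...,2]>165)&(hsv[...,0]<25)).astype(np.uint8);m2=cv2.morphologyEx(m2,cv2.MORPH_OPEN,np.ones((5,5)))
# board corners by eye
for p in [(134,205),(507,194),(511,279),(135,293)]: print("board",cast(c,*p,0.022).round(3))
g=cv2.resize(im[190:300,230:420],None,fx=4.2,fy=4.2,interpolation=cv2.INTER_CUBIC);cv2.imwrite("pics/z.png",g[:,:,::-1])
E
```

```text
[0.46244099 0.02072158 1.03149155]
[ 373  208   32   61 1683] ctr [ 0.5104 -0.1014] [np.float64(0.0621), np.float64(0.1271)] yaw -177.6 cen [ 0.5112 -0.1013  0.096 ]
[ 243  215   34   61 1901] ctr [0.4972 0.1746] [np.float64(0.07), np.float64(0.1283)] yaw -178.3 cen [0.4978 0.1748 0.096 ]
[ 302  216   30   61 1678] ctr [0.494  0.0526] [np.float64(0.0614), np.float64(0.1273)] yaw -178.2 cen [0.4946 0.0526 0.096 ]
[ 138  234   53   41 1489] ctr [0.4782 0.3772] [np.float64(0.1112), np.float64(0.0851)] yaw -90.2 cen [0.4751 0.3805 0.096 ]
board [0.593 0.477 0.022]
board [ 0.615 -0.383  0.022]
board [ 0.42  -0.388  0.022]
board [0.39  0.47  0.022]
```

View pics/z.png

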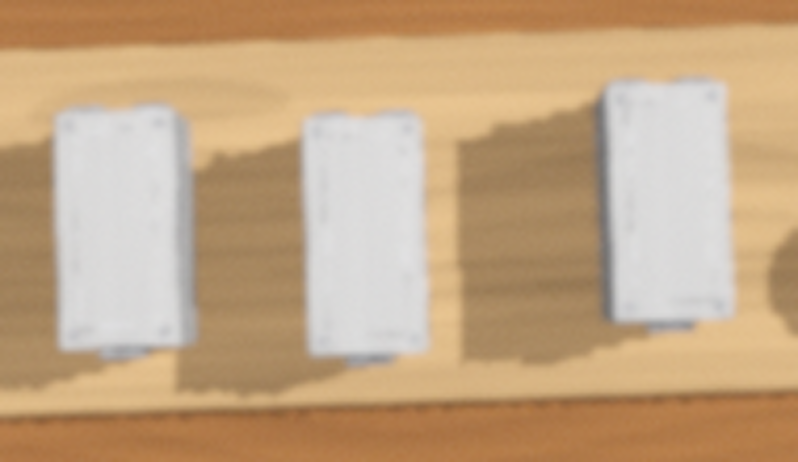

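```bash
cat >> h.py <<'E'
from scipy.spatial.transform import Rotation as Ro
def Rot(q): return Ro.from_quat([q[1],q[2],q[3],q[0]])
def go(s,p,yaw,tilt=0):
    """rows for target TCP p; jaw x axis at 90+yaw deg; tilt deg about tool x"""
    a=np.radians(90+yaw); X=np.array([np.cos(a),np.sin(a),0]);Z=np.array([0,0,-1.]);Y=np.cross(Z,X)
    T=Ro.from_matrix(np.c_[X,Y,Z])*Ro.from_rotvec([np.radians(tilt),0,0])
    R=Rot(s["tool_rot"])
    print("travel",(R.inv().apply(np.array(p)-s["tcp_pos"])/.5).round(4),"rot",((R.inv()*T).as_rotvec()/(2*np.pi)).round(4))
def show(s):
    print("t",s["time"],"tcp",np.round(s["tcp_pos"],4),"F",np.round(s["ft_force"],2),"M",np.round(s["ft_torque"],3),"w",round(float(s["gripper_width"]),4),"q",np.round(s["joint_pos"],2))
E
python3 - <<'E'
from workcell import cams,sensors
from h import *
c=cams.snapshot("top")
for n,z in dict(L=[(56,108),(176,106),(186,345),(60,349)],M=[(303,117),(421,114),(428,352),(310,355)],R=[(605,82),(722,80),(734,320),(610,323)]).items():
    W=np.array([cast(c,230+u/4.2-.4,190+v/4.2-.4,.096)[:2] for u,v in z])
    a=(W[0]+W[1]-W[2]-W[3])/2; b=(W[0]+W[3]-W[1]-W[2])/2
    print(n,W.mean(0).round(4),np.linalg.norm(a).round(4),np.linalg.norm(b).round(4),"yaw",np.degrees(np.arctan2(a[1],a[0])).round(2),np.degrees(np.arctan2(-b[0],b[1])).round(2))
s=sensors.state();show(s)
go(s,[.498,.177,.2],1.7)
E
```

```text
L [0.4997 0.1769] 0.1217 0.0624 yaw 1.97 1.21
M [0.4956 0.0523] 0.1205 0.0597 yaw 1.6 1.28
R [ 0.5119 -0.1006] 0.1218 0.0609 yaw 1.46 1.0
t 0.2 tcp [0.203  0.6172 0.222 ] F [-0.98 -0.91 -0.11] M [-0.042  0.006  0.015] w 0.0869 q [-1.35  0.33  0.04  1.47 -0.01  1.34 -0.06]
travel [-0.6519  0.8355  0.0447] rot [-0.      0.0002 -0.0553]
```

Emit:
step_arm --travel '[[-0.652, 0.836, 0.045], [-0.652, 0.836, 0.045], [-0.652, 0.836, 0.045], [-0.652, 0.836, 0.045], [-0.652, 0.836, 0.045], [-0.652, 0.836, 0.045], [-0.652, 0.836, 0.045], [-0.652, 0.836, 0.045]]' --rot '[[0, 0, -0.056], [0, 0, -0.056], [0, 0, -0.056], [0, 0, -0.056], [0, 0, -0.056], [0, 0, -0.056], [0, 0, -0.056], [0, 0, -0.056]]' --fingers 1 --newtons 45

```text
time: 1.0
tcp_pos: [0.4264, 0.2836, 0.2057]
tool_rot: [-0.0, 0.695, 0.719, 0.0]
ft_force: [1.4, 0.7, 0.1]
gripper_width: 0.0869
```

```bash
python3 - <<'E'
from workcell import cams,sensors
from h import *
s=sensors.state();show(s)
go(s,[.4995,.177,.2],1.5)
E
```

```text
t 1.0 tcp [0.4264 0.2836 0.2057] F [1.43 0.65 0.1 ] M [ 0.09  -0.066 -0.054] w 0.0869 q [-0.91  0.06  0.24  1.83 -0.01  1.25  0.95]
travel [-0.218   0.1388  0.0113] rot [ 0.     -0.0001  0.0013]
```

Emit:
step_arm --travel '[[-0.218, 0.139, 0.011], [-0.218, 0.139, 0.011], [-0.218, 0.139, 0.011], [-0.218, 0.139, 0.011], [-0.218, 0.139, 0.011]]' --rot '[[0, 0, 0.001], [0, 0, 0.001], [0, 0, 0.001], [0, 0, 0.001], [0, 0, 0.001]]'

```text
time: 1.5
tcp_pos: [0.4988, 0.1786, 0.1999]
tool_rot: [-0.0, 0.698, 0.716, -0.0]
ft_force: [0.0, 0.7, -0.1]
gripper_width: 0.087
```

```bash
python3 - <<'E'
from workcell import cams,sensors
from h import *
import cv2
s=sensors.state();show(s)
go(s,[.4995,.177,.045],1.5)
c=cams.snapshot("wrist"); cv2.imwrite("pics/w1.png",c["img"][:,:,::-1])
print(np.round(c["mount"],3).tolist(),c["fx"])
R=Rot(s["tool_rot"]);M=np.array(c["mount"])
for P in [(.4395,.207,.096),(.5595,.207,.096),(.5595,.147,.096),(.4395,.147,.096)]:
    t=R.inv().apply(np.array(P)-s["tcp_pos"]); q=M[:3,:3].T@(t-M[:3,3]); print(P,(c["fx"]*q[:2]/q[2]+[c["cx"],c["cy"]]).round())
E
```

```text
t 1.5 tcp [0.4988 0.1786 0.1999] F [ 0.01  0.7  -0.06] M [ 0.068  0.093 -0.052] w 0.087 q [-0.76  0.1   0.36  1.8  -0.04  1.25  1.2 ]
travel [-0.0032  0.0014  0.3099] rot [-0.0001 -0.      0.    ]
[[1.0, -0.0, -0.001, 0.001], [0.001, 0.964, 0.266, -0.073], [0.001, -0.266, 0.964, -0.162], [0.0, 0.0, 0.0, 1.0]] 375.00241471939154
(0.4395, 0.207, 0.096) [358. 157.]
(0.5595, 0.207, 0.096) [350. 314.]
(0.5595, 0.147, 0.096) [273. 312.]
(0.4395, 0.147, 0.096) [272. 154.]
```

View pics/w1.png

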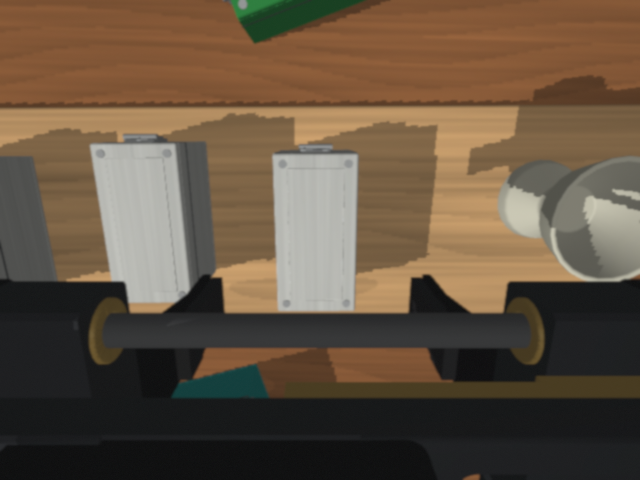

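Emit:
step_arm --travel '[[-0.003, 0.002, 0.1], [-0.003, 0.002, 0.19], [-0.003, 0.002, 0.26], [-0.003, 0.002, 0.31], [-0.003, 0.002, 0.31], [-0.003, 0.002, 0.31]]' --rot '[[0, 0, 0], [0, 0, 0], [0, 0, 0], [0, 0, 0], [0, 0, 0], [0, 0, 0]]'

```text
time: 2.15
tcp_pos: [0.4995, 0.1786, 0.0456]
tool_rot: [-0.0, 0.697, 0.717, -0.0]
ft_force: [0.5, -0.5, 0.9]
gripper_width: 0.0869
```

Emit:
step_arm --travel '[[0, 0, 0], [0, 0, 0], [0, 0, 0], [0, 0, 0], [0, 0, 0], [0, 0, 0]]' --rot '[[0, 0, 0], [0, 0, 0], [0, 0, 0], [0, 0, 0], [0, 0, 0], [0, 0, 0]]' --fingers 0 --newtons 45

```text
time: 2.75
tcp_pos: [0.5002, 0.1778, 0.0457]
tool_rot: [0.0, 0.697, 0.717, 0.0]
ft_force: [-2.3, 0.5, 6.2]
gripper_width: 0.0597
```

Emit:
step_arm --travel '[[0, 0, -0.04], [0, 0, -0.11], [0, 0, -0.18], [0, 0, -0.24], [0, 0, -0.24], [0, 0, -0.24], [0, 0, -0.24]]' --rot '[[0, 0, 0], [0, 0, 0], [0, 0, 0], [0, 0, 0], [0, 0, 0], [0, 0, 0], [0, 0, 0]]'

```text
time: 3.45
tcp_pos: [0.4988, 0.177, 0.1632]
tool_rot: [-0.0, 0.697, 0.717, -0.001]
ft_force: [-0.3, 0.1, -3.7]
gripper_width: 0.0595
```

```bash
python3 - <<'E'
from workcell import cams,sensors
from h import *
s=sensors.state();show(s)
E
```

```text
t 3.45 tcp [0.4988 0.177  0.1632] F [-0.32  0.15 -3.72] M [ 0.039 -0.01  -0.051] w 0.0595 q [-0.76  0.13  0.37  1.85 -0.05  1.17  1.22]
```

Emit:
step_arm --travel '[[0, 0, 0], [0, 0, 0], [0, 0, 0], [0, 0, 0], [0, 0, 0], [0, 0, 0], [0, 0, 0], [0, 0, 0]]' --rot '[[-0.024, 0, 0], [-0.048, 0, 0], [-0.048, 0, 0], [-0.048, 0, 0], [-0.048, 0, 0], [-0.048, 0, 0], [-0.048, 0, 0], [-0.048, 0, 0]]'

```text
time: 4.25
tcp_pos: [0.5004, 0.1773, 0.1651]
tool_rot: [0.105, 0.69, 0.709, 0.107]
ft_force: [0.5, 0.8, -3.9]
gripper_width: 0.0595
```

```bash
python3 - <<'E'
from workcell import cams,sensors
from h import *
s=sensors.state();show(s); print(Rot(s["tool_rot"]).as_matrix().round(3))
import cv2
c=cams.snapshot("scene"); cv2.imwrite("pics/s1.png",c["img"][:,:,::-1]); show(sensors.state())
E
```

```text
t 4.25 tcp [0.5004 0.1773 0.1651] F [ 0.54  0.8  -3.88] M [-0.044  0.577 -0.036] w 0.0595 q [-0.84 -0.08  0.3   2.08  0.22  0.88  0.94]
[[-0.027  0.955  0.297]
 [ 1.     0.026  0.008]
 [-0.     0.297 -0.955]]
t 4.3 tcp [0.5002 0.1773 0.165 ] F [ 0.63  1.16 -3.36] M [0.025 0.561 0.02 ] w 0.0598 q [-0.84 -0.08  0.3   2.09  0.22  0.88  0.94]
```

View pics/s1.png

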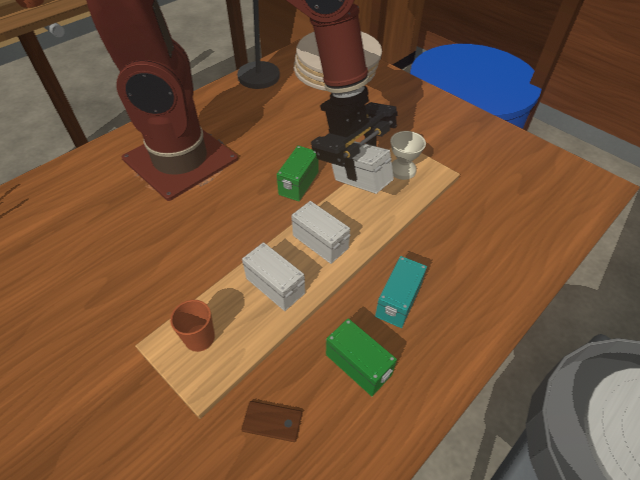

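Emit:
step_arm --travel '[[0, 0, 0], [0, 0, 0], [0, 0, 0], [0, 0, 0], [0, 0, 0], [0, 0, 0], [0, 0, 0], [0, 0, 0]]' --rot '[[0.024, 0, 0], [0.048, 0, 0], [0.072, 0, 0], [0.096, 0, 0], [0.096, 0, 0], [0.096, 0, 0], [0.096, 0, 0], [0.096, 0, 0]]'

```text
time: 5.1
tcp_pos: [0.4996, 0.1778, 0.1668]
tool_rot: [-0.104, 0.689, 0.709, -0.106]
ft_force: [0.4, 0.7, -2.5]
gripper_width: 0.06
```

Emit:
step_arm --travel '[[0, 0, 0], [0, 0, 0], [0, 0, 0], [0, 0, 0]]' --rot '[[0, 0, 0], [0, 0, 0], [0, 0, 0], [0, 0, 0]]'

```text
time: 5.5
tcp_pos: [0.4998, 0.1775, 0.1654]
tool_rot: [-0.105, 0.689, 0.709, -0.107]
ft_force: [-0.3, -0.6, -3.5]
gripper_width: 0.0597
```

```bash
python3 - <<'E'
from workcell import cams,sensors
from h import *
s=sensors.state();show(s); print(Rot(s["tool_rot"]).as_matrix().round(3))
E
```

```text
t 5.5 tcp [0.4998 0.1775 0.1654] F [-0.27 -0.55 -3.5 ] M [ 0.019 -0.513  0.039] w 0.0597 q [-0.7   0.37  0.44  1.61 -0.22  1.49  1.38]
[[-0.028  0.955 -0.296]
 [ 1.     0.027 -0.008]
 [ 0.    -0.297 -0.955]]
```

Emit:
step_arm --travel '[[0, 0, 0], [0, 0, 0], [0, 0, 0], [0, 0, 0], [0, 0, 0], [0, 0, 0], [0, 0, 0], [0, 0, 0]]' --rot '[[-0.024, 0, 0], [-0.048, 0, 0], [-0.072, 0, 0], [-0.096, 0, 0], [-0.096, 0, 0], [-0.096, 0, 0], [-0.096, 0, 0], [-0.096, 0, 0]]'

```text
time: 6.3
tcp_pos: [0.5013, 0.1774, 0.1657]
tool_rot: [0.105, 0.69, 0.708, 0.108]
ft_force: [-0.3, -0.8, -4.0]
gripper_width: 0.06
```

```bash
python3 - <<'E'
from workcell import cams,sensors
from h import *
s=sensors.state();show(s)
E
```

```text
t 6.3 tcp [0.5013 0.1774 0.1657] F [-0.26 -0.81 -3.95] M [-0.009  0.562 -0.045] w 0.06 q [-0.91 -0.09  0.37  2.09  0.23  0.89  0.94]
```

Emit:
step_arm --travel '[[0, 0, 0], [0, 0, 0], [0, 0, 0], [0, 0, 0], [0, 0, 0], [0, 0, 0], [0, 0, 0], [0, 0, 0]]' --rot '[[0.024, 0, 0], [0.048, 0, 0], [0.072, 0, 0], [0.096, 0, 0], [0.096, 0, 0], [0.096, 0, 0], [0.096, 0, 0], [0.096, 0, 0]]'

```text
time: 7.1
tcp_pos: [0.4998, 0.1778, 0.1666]
tool_rot: [-0.104, 0.689, 0.709, -0.106]
ft_force: [-0.7, -0.2, -3.7]
gripper_width: 0.0597
```

```bash
python3 - <<'E'
from workcell import cams,sensors
from h import *
s=sensors.state();show(s)
go(s,[.4995,.177,.085],1.5)
E
```

```text
t 7.1 tcp [0.4998 0.1778 0.1666] F [-0.71 -0.23 -3.68] M [ 0.092 -0.535  0.004] w 0.0597 q [-0.76  0.38  0.51  1.62 -0.25  1.49  1.41]
travel [-0.002   0.0473  0.1563] rot [-0.0475 -0.0003  0.0004]
```

Emit:
step_arm --travel '[[0, 0.012, 0.04], [-0.001, 0.024, 0.08], [-0.002, 0.036, 0.12], [-0.002, 0.047, 0.156], [-0.002, 0.047, 0.156], [-0.002, 0.047, 0.156]]' --rot '[[-0.0238, 0, 0], [-0.0475, 0, 0], [-0.0475, 0, 0], [-0.0475, 0, 0], [-0.0475, 0, 0], [-0.0475, 0, 0]]'

```text
time: 7.7
tcp_pos: [0.4992, 0.1769, 0.0852]
tool_rot: [-0.001, 0.697, 0.717, 0.0]
ft_force: [0.2, -0.2, -3.1]
gripper_width: 0.0598
```

```bash
python3 - <<'E'
from workcell import cams,sensors
from h import *
s=sensors.state();show(s)
go(s,[.4995,.177,.0465],1.5)
E
```

```text
t 7.7 tcp [0.4992 0.1769 0.0852] F [ 0.15 -0.21 -3.09] M [-0.038  0.039 -0.033] w 0.0598 q [-0.88  0.22  0.51  1.94 -0.13  1.01  1.29]
travel [0.0001 0.0007 0.0773] rot [-0.0003 -0.0003  0.0003]
```

Emit:
step_arm --travel '[[0, 0, 0.03], [0, 0, 0.055], [0, 0, 0.07], [0, 0, 0.076], [0, 0, 0.079], [0, 0, 0.079]]' --rot '[[0, 0, 0], [0, 0, 0], [0, 0, 0], [0, 0, 0], [0, 0, 0], [0, 0, 0]]'

```text
time: 8.3
tcp_pos: [0.4987, 0.1763, 0.0457]
tool_rot: [-0.002, 0.697, 0.717, -0.001]
ft_force: [-11.8, -4.0, 18.4]
gripper_width: 0.0594
```

Emit:
step_arm --travel '[[0, 0, 0], [0, 0, 0], [0, 0, 0], [0, 0, 0], [0, 0, 0], [0, 0, 0]]' --rot '[[0, 0, 0], [0, 0, 0], [0, 0, 0], [0, 0, 0], [0, 0, 0], [0, 0, 0]]' --fingers 1

```text
time: 8.9
tcp_pos: [0.4991, 0.1764, 0.0441]
tool_rot: [-0.001, 0.697, 0.717, -0.001]
ft_force: [0.2, 0.4, 0.3]
gripper_width: 0.0861
```

Emit:
step_arm --travel '[[0, 0, -0.08], [0, 0, -0.18], [0, 0, -0.28], [0, 0, -0.31], [0, 0, -0.31], [0, 0, -0.31]]' --rot '[[0, 0, 0], [0, 0, 0], [0, 0, 0], [0, 0, 0], [0, 0, 0], [0, 0, 0]]'

```text
time: 9.5
tcp_pos: [0.4993, 0.1764, 0.1987]
tool_rot: [-0.001, 0.697, 0.717, -0.001]
ft_force: [0.2, 0.1, -1.1]
gripper_width: 0.0872
```

```bash
python3 - <<'E'
from workcell import cams,sensors
from h import *
import cv2
s=sensors.state();show(s)
go(s,[.495,.0525,.2],1.5)
c=cams.snapshot("wrist"); cv2.imwrite("pics/w2.png",c["img"][:,:,::-1])
E
```

```text
t 9.5 tcp [0.4993 0.1764 0.1987] F [ 0.22  0.1  -1.13] M [ 0.03  -0.009 -0.014] w 0.0872 q [-0.91  0.1   0.53  1.81 -0.06  1.25  1.23]
travel [-0.2475 -0.0155 -0.0026] rot [-0.0005 -0.      0.0003]
```

View pics/w2.png

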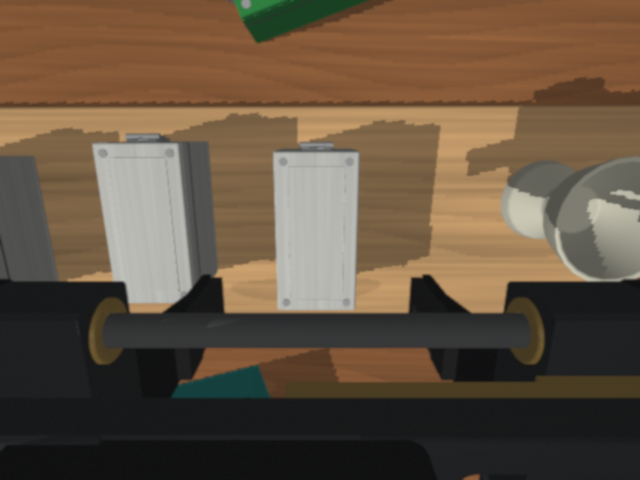

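Emit:
step_arm --travel '[[-0.1, -0.006, 0], [-0.19, -0.012, 0], [-0.247, -0.016, 0], [-0.247, -0.016, 0], [-0.247, -0.016, 0]]' --rot '[[0, 0, 0], [0, 0, 0], [0, 0, 0], [0, 0, 0], [0, 0, 0]]'

```text
time: 10.05
tcp_pos: [0.4943, 0.0524, 0.198]
tool_rot: [-0.002, 0.698, 0.716, -0.002]
ft_force: [-0.1, -0.1, -0.4]
gripper_width: 0.0874
```

```bash
python3 - <<'E'
from workcell import cams,sensors
from h import *
import cv2
s=sensors.state();show(s)
go(s,[.495,.0525,.045],1.5)
c=cams.snapshot("wrist"); cv2.imwrite("pics/w3.png",c["img"][:,:,::-1])
E
```

```text
t 10.05 tcp [0.4943 0.0524 0.198 ] F [-0.07 -0.12 -0.37] M [ 0.073  0.06  -0.012] w 0.0874 q [-0.8   0.02  0.62  1.88 -0.02  1.24  1.42]
travel [2.00e-04 2.90e-03 3.06e-01] rot [-0.0008  0.0001  0.    ]
```

View pics/w3.png

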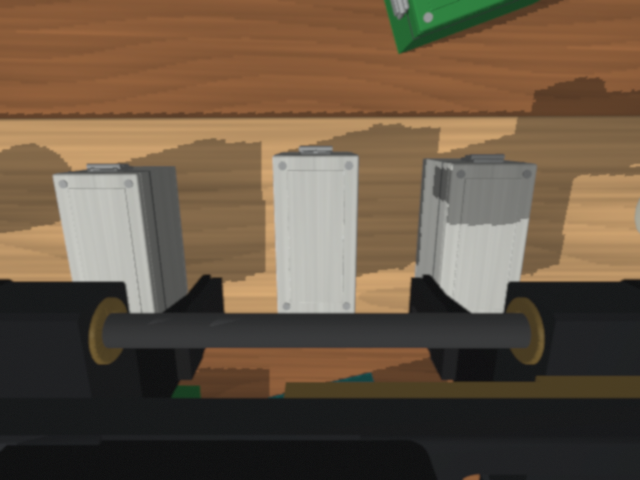

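Emit:
step_arm --travel '[[0, 0.002, 0.1], [0, 0.003, 0.19], [0, 0.003, 0.26], [0, 0.003, 0.306], [0, 0.003, 0.306], [0, 0.003, 0.306]]' --rot '[[0, 0, 0], [0, 0, 0], [0, 0, 0], [0, 0, 0], [0, 0, 0], [0, 0, 0]]'

```text
time: 10.7
tcp_pos: [0.4958, 0.0535, 0.0462]
tool_rot: [-0.001, 0.697, 0.717, -0.002]
ft_force: [-0.6, -0.7, 1.1]
gripper_width: 0.0869
```

Emit:
step_arm --travel '[[0, 0, 0], [0, 0, 0], [0, 0, 0], [0, 0, 0], [0, 0, 0], [0, 0, 0]]' --rot '[[0, 0, 0], [0, 0, 0], [0, 0, 0], [0, 0, 0], [0, 0, 0], [0, 0, 0]]' --fingers 0

```text
time: 11.3
tcp_pos: [0.4963, 0.0528, 0.0467]
tool_rot: [-0.001, 0.697, 0.717, -0.001]
ft_force: [-2.2, -0.5, 6.1]
gripper_width: 0.0597
```

Emit:
step_arm --travel '[[0, 0, -0.04], [0, 0, -0.11], [0, 0, -0.18], [0, 0, -0.24], [0, 0, -0.24], [0, 0, -0.24], [0, 0, -0.24]]' --rot '[[0, 0, 0], [0, 0, 0], [0, 0, 0], [0, 0, 0], [0, 0, 0], [0, 0, 0], [0, 0, 0]]'

```text
time: 12.0
tcp_pos: [0.4953, 0.0527, 0.1647]
tool_rot: [-0.002, 0.697, 0.717, -0.002]
ft_force: [0.1, 0.5, -3.6]
gripper_width: 0.0597
```

```bash
python3 - <<'E'
from workcell import cams,sensors
from h import *
s=sensors.state();show(s); print(Rot(s["tool_rot"]).as_matrix().round(3))
E
```

```text
t 12.0 tcp [0.4953 0.0527 0.1647] F [ 0.05  0.5  -3.6 ] M [-0.001  0.053 -0.036] w 0.0597 q [-0.8   0.06  0.64  1.93 -0.04  1.17  1.45]
[[-0.028  1.    -0.005]
 [ 1.     0.028 -0.001]
 [-0.001 -0.005 -1.   ]]
```

Emit:
step_arm --travel '[[0, 0, 0], [0, 0, 0], [0, 0, 0], [0, 0, 0], [0, 0, 0], [0, 0, 0], [0, 0, 0], [0, 0, 0]]' --rot '[[-0.024, 0, 0], [-0.048, 0, 0], [-0.048, 0, 0], [-0.048, 0, 0], [-0.048, 0, 0], [-0.048, 0, 0], [-0.048, 0, 0], [-0.048, 0, 0]]'

```text
time: 12.8
tcp_pos: [0.4968, 0.0526, 0.166]
tool_rot: [0.104, 0.69, 0.709, 0.106]
ft_force: [0.1, 0.5, -3.3]
gripper_width: 0.0601
```

```bash
python3 - <<'E'
from workcell import cams,sensors
from h import *
s=sensors.state();show(s); print(Rot(s["tool_rot"]).as_matrix().round(3))
E
```

```text
t 12.8 tcp [0.4968 0.0526 0.166 ] F [ 0.09  0.52 -3.27] M [0.031 0.513 0.001] w 0.0601 q [-0.84 -0.21  0.54  2.16  0.24  0.89  1.17]
[[-0.027  0.956  0.293]
 [ 1.     0.026  0.007]
 [-0.001  0.293 -0.956]]
```

Emit:
step_arm --travel '[[0, 0, 0], [0, 0, 0], [0, 0, 0], [0, 0, 0], [0, 0, 0], [0, 0, 0], [0, 0, 0], [0, 0, 0]]' --rot '[[0.024, 0, 0], [0.048, 0, 0], [0.072, 0, 0], [0.096, 0, 0], [0.096, 0, 0], [0.096, 0, 0], [0.096, 0, 0], [0.096, 0, 0]]'

```text
time: 13.6
tcp_pos: [0.4963, 0.0528, 0.168]
tool_rot: [-0.105, 0.689, 0.709, -0.106]
ft_force: [-0.4, -0.4, -3.3]
gripper_width: 0.06
```

```bash
python3 - <<'E'
from workcell import cams,sensors
from h import *
s=sensors.state();show(s); print(Rot(s["tool_rot"]).as_matrix().round(3))
E
```

```text
t 13.6 tcp [0.4963 0.0528 0.168 ] F [-0.37 -0.44 -3.3 ] M [ 0.029 -0.468 -0.02 ] w 0.06 q [-0.76  0.36  0.74  1.69 -0.24  1.49  1.65]
[[-0.027  0.955 -0.296]
 [ 1.     0.027 -0.005]
 [ 0.003 -0.296 -0.955]]
```

```bash
cat >> h.py <<'E'
def avg(n=8):
    from workcell import cams,sensors
    L=[]
    for i in range(n):
        cams.snapshot("top"); s=sensors.state(); L.append(np.r_[s["ft_force"],s["ft_torque"]])
    L=np.array(L); print("avg",L.mean(0).round(3),"sem",(L.std(0)/n**.5).round(3),"tz",Rot(s["tool_rot"]).as_matrix()[:,2].round(4),"t",s["time"]); return s
E
python3 -c "
from h import *;avg()"
```

```text
avg [-0.264 -0.097 -2.919  0.034 -0.523  0.019] sem [0.113 0.14  0.201 0.009 0.01  0.011] tz [-0.2992 -0.0077 -0.9541] t 14.0
```

Emit:
step_arm --travel '[[0, 0, 0], [0, 0, 0], [0, 0, 0], [0, 0, 0], [0, 0, 0], [0, 0, 0], [0, 0, 0], [0, 0, 0]]' --rot '[[-0.024, 0, 0], [-0.048, 0, 0], [-0.072, 0, 0], [-0.096, 0, 0], [-0.096, 0, 0], [-0.096, 0, 0], [-0.096, 0, 0], [-0.096, 0, 0]]'

```text
time: 14.8
tcp_pos: [0.4976, 0.0524, 0.1665]
tool_rot: [0.104, 0.69, 0.709, 0.106]
ft_force: [1.7, 0.7, -2.9]
gripper_width: 0.0601
```

```bash
python3 -c "
from h import *;avg()"
```

```text
avg [ 7.100e-02 -3.560e-01 -3.154e+00 -0.000e+00  5.330e-01  3.000e-03] sem [0.215 0.116 0.149 0.012 0.01  0.005] tz [ 0.2935  0.0075 -0.9559] t 15.2
```

Emit:
step_arm --travel '[[0, 0, 0], [0, 0, 0], [0, 0, 0], [0, 0, 0], [0, 0, 0], [0, 0, 0], [0, 0, 0], [0, 0, 0]]' --rot '[[0.024, 0, 0], [0.048, 0, 0], [0.072, 0, 0], [0.096, 0, 0], [0.096, 0, 0], [0.096, 0, 0], [0.096, 0, 0], [0.096, 0, 0]]'

```text
time: 16.0
tcp_pos: [0.4962, 0.0527, 0.1668]
tool_rot: [-0.105, 0.689, 0.709, -0.108]
ft_force: [-0.4, -0.0, -3.1]
gripper_width: 0.0598
```

```bash
python3 - <<'E'
from h import *
s=avg();show(s)
go(s,[.495,.0525,.085],1.5)
E
```

```text
avg [ 0.157  0.211 -2.876  0.046 -0.525 -0.02 ] sem [0.272 0.194 0.119 0.011 0.005 0.01 ] tz [-0.2994 -0.0078 -0.9541] t 16.4
t 16.4 tcp [0.4963 0.053  0.1664] F [ 0.47 -0.31 -2.68] M [ 0.031 -0.545  0.005] w 0.0594 q [-0.85  0.4   0.88  1.69 -0.29  1.5   1.7 ]
travel [-0.0011  0.0463  0.1562] rot [-0.0484 -0.0001  0.0003]
```

Emit:
step_arm --travel '[[0, 0, 0], [0, 0, 0], [0, 0, 0], [0, 0, 0]]' --rot '[[-0.02, 0, 0], [-0.04, 0, 0], [-0.04, 0, 0], [-0.04, 0, 0]]'

```text
time: 16.8
tcp_pos: [0.4957, 0.0538, 0.1669]
tool_rot: [-0.02, 0.696, 0.717, -0.018]
ft_force: [0.2, 0.2, -2.3]
gripper_width: 0.0598
```

```bash
python3 -c "
from h import *;avg(12)"
```

```text
avg [ 4.000e-02  9.600e-02 -2.939e+00  2.600e-02 -9.500e-02 -1.000e-03] sem [0.151 0.153 0.133 0.007 0.01  0.009] tz [-0.0537 -0.002  -0.9986] t 17.4
```

Emit:
step_arm --travel '[[0, 0, 0], [0, 0, 0], [0, 0, 0], [0, 0, 0], [0, 0, 0], [0, 0, 0], [0, 0, 0], [0, 0, 0]]' --rot '[[-0.023, 0, 0], [-0.046, 0, 0], [-0.056, 0, 0], [-0.056, 0, 0], [-0.056, 0, 0], [-0.056, 0, 0], [-0.056, 0, 0], [-0.056, 0, 0]]'

```text
time: 18.2
tcp_pos: [0.497, 0.0524, 0.1661]
tool_rot: [0.104, 0.69, 0.709, 0.106]
ft_force: [0.5, 0.1, -3.2]
gripper_width: 0.0597
```

Emit:
step_arm --travel '[[0, 0, 0], [0, 0, 0], [0, 0, 0], [0, 0, 0]]' --rot '[[0.02, 0, 0], [0.04, 0, 0], [0.04, 0, 0], [0.04, 0, 0]]'

```text
time: 18.6
tcp_pos: [0.4972, 0.0522, 0.1657]
tool_rot: [0.019, 0.697, 0.716, 0.015]
ft_force: [-0.6, -0.2, -3.2]
gripper_width: 0.0593
```

```bash
python3 - <<'E'
from h import *
s=avg(12);show(s)
go(s,[.495,.0525,.085],1.5)
E
```

```text
avg [-0.152 -0.043 -2.95   0.022  0.091  0.007] sem [0.192 0.181 0.16  0.009 0.009 0.011] tz [ 0.0474  0.0021 -0.9989] t 19.2
t 19.2 tcp [0.4963 0.0529 0.1663] F [-0.12 -0.31 -2.56] M [-0.004  0.067  0.051] w 0.0599 q [-1.23 -0.01  1.05  1.98  0.02  1.12  1.41]
travel [-0.0008 -0.0103  0.1623] rot [ 0.0075 -0.0001  0.0003]
```

Emit:
step_arm --travel '[[0, -0.002, 0.05], [0, -0.006, 0.1], [-0.001, -0.01, 0.15], [-0.001, -0.01, 0.162], [-0.001, -0.01, 0.162]]' --rot '[[0.0075, 0, 0], [0.0075, 0, 0], [0.0075, 0, 0], [0.0075, 0, 0], [0.0075, 0, 0]]'

```text
time: 19.7
tcp_pos: [0.4948, 0.0519, 0.0846]
tool_rot: [0.0, 0.697, 0.717, -0.001]
ft_force: [0.3, 0.2, -3.5]
gripper_width: 0.0599
```

```bash
python3 - <<'E'
from workcell import sensors
from h import *
s=sensors.state();show(s)
s=avg(3);show(s)
go(s,[.495,.0525,.0465],1.5)
E
```

```text
t 19.7 tcp [0.4948 0.0519 0.0846] F [ 0.26  0.22 -3.54] M [ 0.044 -0.003  0.02 ] w 0.0599 q [-1.13  0.24  1.05  2.03 -0.24  1.01  1.64]
avg [ 0.14  -0.177 -2.699 -0.006 -0.038 -0.006] sem [0.165 0.018 0.107 0.009 0.002 0.012] tz [ 1.7e-03  8.0e-04 -1.0e+00] t 19.85
t 19.85 tcp [0.4961 0.0525 0.0863] F [ 0.46 -0.22 -2.65] M [-0.011 -0.042 -0.034] w 0.0599 q [-1.13  0.23  1.05  2.03 -0.24  1.01  1.64]
travel [ 0.0001 -0.0024  0.0795] rot [ 0.0003 -0.0001  0.0003]
```

Emit:
step_arm --travel '[[0, 0, 0.03], [0, 0, 0.055], [0, 0, 0.07], [0, -0.001, 0.075], [0, -0.001, 0.077], [0, -0.001, 0.077]]' --rot '[[0, 0, 0], [0, 0, 0], [0, 0, 0], [0, 0, 0], [0, 0, 0], [0, 0, 0]]'

```text
time: 20.45
tcp_pos: [0.4948, 0.0521, 0.0469]
tool_rot: [-0.0, 0.697, 0.717, 0.0]
ft_force: [0.1, -0.0, -2.3]
gripper_width: 0.0599
```

```bash
python3 - <<'E'
from workcell import sensors
from h import *
s=sensors.state();show(s)
E
```

```text
t 20.45 tcp [0.4948 0.0521 0.0469] F [ 0.13 -0.05 -2.33] M [-0.009  0.091  0.041] w 0.0599 q [-1.07  0.31  1.    2.06 -0.32  0.94  1.71]
```

Not quite touching; lower 1 mm, then release and rise.

Emit:
step_arm --travel '[[0, 0, 0.002], [0, 0, 0.003], [0, 0, 0.003]]' --rot '[[0, 0, 0], [0, 0, 0], [0, 0, 0]]'

```text
time: 20.75
tcp_pos: [0.495, 0.0522, 0.0467]
tool_rot: [-0.001, 0.697, 0.717, 0.0]
ft_force: [-10.2, -0.2, 25.7]
gripper_width: 0.0599
```

Emit:
step_arm --travel '[[0, 0, 0], [0, 0, 0], [0, 0, 0], [0, 0, 0], [0, 0, 0], [0, 0, 0]]' --rot '[[0, 0, 0], [0, 0, 0], [0, 0, 0], [0, 0, 0], [0, 0, 0], [0, 0, 0]]' --fingers 1

```text
time: 21.35
tcp_pos: [0.4947, 0.0522, 0.045]
tool_rot: [0.0, 0.697, 0.717, -0.0]
ft_force: [-0.2, -0.3, -0.7]
gripper_width: 0.0864
```

Emit:
step_arm --travel '[[0, 0, -0.08], [0, 0, -0.18], [0, 0, -0.28], [0, 0, -0.31], [0, 0, -0.31], [0, 0, -0.31]]' --rot '[[0, 0, 0], [0, 0, 0], [0, 0, 0], [0, 0, 0], [0, 0, 0], [0, 0, 0]]'

```text
time: 21.95
tcp_pos: [0.4944, 0.0526, 0.1996]
tool_rot: [-0.0, 0.697, 0.717, 0.0]
ft_force: [-0.7, -0.1, -1.2]
gripper_width: 0.0874
```

```bash
python3 - <<'E'
from workcell import cams,sensors
from h import *
import cv2
s=sensors.state();show(s)
go(s,[.5115,-.101,.2],1.5)
c=cams.snapshot("wrist"); cv2.imwrite("pics/w4.png",c["img"][:,:,::-1])
E
```

```text
t 21.95 tcp [0.4944 0.0526 0.1996] F [-0.7  -0.11 -1.24] M [ 0.018  0.07  -0.006] w 0.0874 q [-1.3   0.    1.13  1.9  -0.    1.24  1.43]
travel [-0.3081  0.0254 -0.0011] rot [-0.     -0.0001  0.0004]
```

View pics/w4.png

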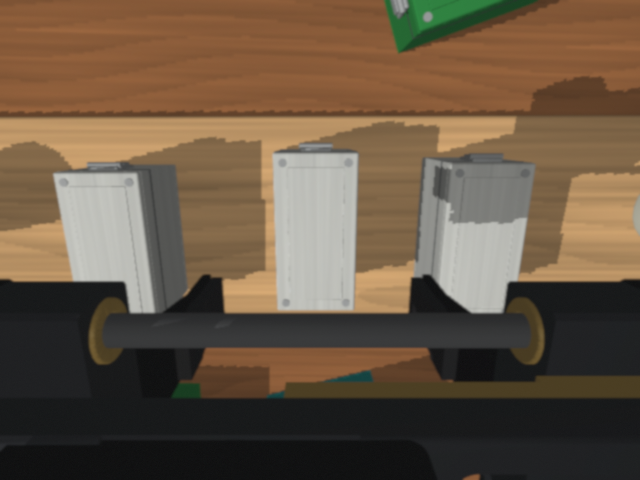

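Emit:
step_arm --travel '[[0, 0.1, 0], [0, 0.2, 0], [0, 0.3, 0], [0, 0.4, 0], [0, 0.48, 0], [0, 0.48, 0]]' --rot '[[0, 0, 0], [0, 0, 0], [0, 0, 0], [0, 0, 0], [0, 0, 0], [0, 0, 0]]'

```text
time: 22.6
tcp_pos: [0.7367, 0.058, 0.1948]
tool_rot: [-0.001, 0.697, 0.717, -0.003]
ft_force: [-1.2, -0.7, -0.7]
gripper_width: 0.087
```

```bash
python3 - <<'E'
from workcell import sensors
from h import *
s=sensors.state();show(s)
go(s,[.72,-.101,.2],1.5)
E
```

```text
t 22.6 tcp [0.7367 0.058  0.1948] F [-1.17 -0.66 -0.71] M [0.007 0.039 0.018] w 0.087 q [-0.7   0.71  0.97  1.27 -0.56  1.45  1.81]
travel [-0.3171 -0.042  -0.0096] rot [-0.0008  0.0003  0.0002]
```

Emit:
step_arm --travel '[[-0.1, 0, 0], [-0.2, -0.01, 0], [-0.3, -0.03, 0], [-0.317, -0.042, -0.01], [-0.317, -0.042, -0.01]]' --rot '[[0, 0, 0], [0, 0, 0], [0, 0, 0], [0, 0, 0], [0, 0, 0]]'

```text
time: 23.1
tcp_pos: [0.7164, -0.1046, 0.2037]
tool_rot: [-0.0, 0.7, 0.715, -0.001]
ft_force: [1.3, 1.0, -0.4]
gripper_width: 0.0872
```

```bash
python3 - <<'E'
from workcell import sensors
from h import *
s=sensors.state();show(s)
go(s,[.5115,-.101,.2],1.5)
E
```

```text
t 23.1 tcp [ 0.7164 -0.1046  0.2037] F [ 1.26  1.   -0.39] M [ 0.076 -0.031 -0.035] w 0.0872 q [-0.51  0.67  0.98  1.31 -0.55  1.44  2.03]
travel [ 0.0158 -0.4095  0.0083] rot [-0.0004  0.0002 -0.0008]
```

Emit:
step_arm --travel '[[0, -0.1, 0], [0.005, -0.2, 0], [0.01, -0.3, 0], [0.012, -0.38, 0], [0.014, -0.41, 0.006], [0.014, -0.41, 0.006], [0.014, -0.41, 0.006]]' --rot '[[0, 0, 0], [0, 0, 0], [0, 0, 0], [0, 0, 0], [0, 0, 0], [0, 0, 0], [0, 0, 0]]'

```text
time: 23.8
tcp_pos: [0.514, -0.0964, 0.2021]
tool_rot: [-0.0, 0.696, 0.718, 0.001]
ft_force: [0.3, 0.3, 0.1]
gripper_width: 0.0867
```

```bash
python3 - <<'E'
from workcell import cams,sensors
from h import *
import cv2
s=sensors.state();show(s)
go(s,[.5115,-.101,.045],1.5)
c=cams.snapshot("wrist"); cv2.imwrite("pics/w5.png",c["img"][:,:,::-1])
E
```

```text
t 23.8 tcp [ 0.514  -0.0964  0.2021] F [0.27 0.35 0.1 ] M [ 0.008 -0.044 -0.026] w 0.0867 q [-1.04  0.17  1.27  1.84 -0.17  1.25  1.88]
travel [-0.0093 -0.0056  0.3142] rot [ 0.0001 -0.0001  0.0008]
```

View pics/w5.png

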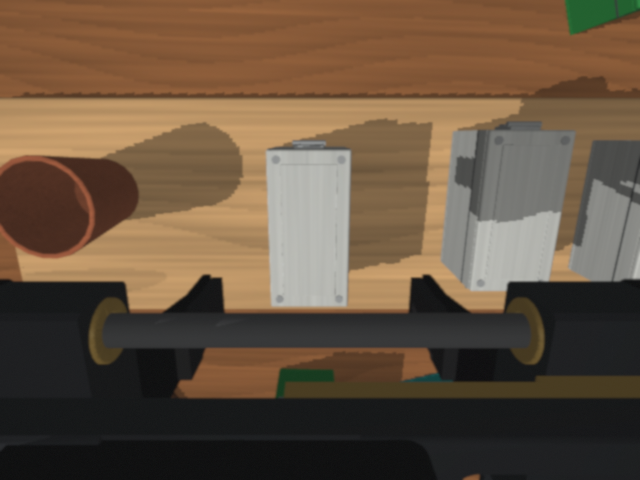

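Emit:
step_arm --travel '[[-0.006, -0.004, 0.1], [-0.009, -0.006, 0.19], [-0.009, -0.006, 0.26], [-0.009, -0.006, 0.312], [-0.009, -0.006, 0.312], [-0.009, -0.006, 0.312]]' --rot '[[0, 0, 0], [0, 0, 0], [0, 0, 0], [0, 0, 0], [0, 0, 0], [0, 0, 0]]'

```text
time: 24.45
tcp_pos: [0.5106, -0.1043, 0.0461]
tool_rot: [0.0, 0.697, 0.717, -0.001]
ft_force: [0.5, -0.3, 0.4]
gripper_width: 0.0871
```

Emit:
step_arm --travel '[[0, 0, 0], [0, 0, 0], [0, 0, 0], [0, 0, 0], [0, 0, 0], [0, 0, 0]]' --rot '[[0, 0, 0], [0, 0, 0], [0, 0, 0], [0, 0, 0], [0, 0, 0], [0, 0, 0]]' --fingers 0

```text
time: 25.05
tcp_pos: [0.5104, -0.1028, 0.0466]
tool_rot: [-0.0, 0.697, 0.717, 0.001]
ft_force: [-1.2, 2.9, 6.7]
gripper_width: 0.0597
```

Emit:
step_arm --travel '[[0, 0, -0.04], [0, 0, -0.11], [0, 0, -0.18], [0, 0, -0.24], [0, 0, -0.26], [0, 0, -0.26], [0, 0, -0.26]]' --rot '[[0, 0, 0], [0, 0, 0], [0, 0, 0], [0, 0, 0], [0, 0, 0], [0, 0, 0], [0, 0, 0]]'

```text
time: 25.75
tcp_pos: [0.5093, -0.1027, 0.1747]
tool_rot: [-0.001, 0.697, 0.717, -0.0]
ft_force: [0.2, 0.9, -4.1]
gripper_width: 0.0596
```

```bash
python3 - <<'E'
from workcell import cams,sensors
from h import *
s=sensors.state();show(s)
go(s,[.68,-.05,.2],1.5)
E
```

```text
t 25.75 tcp [ 0.5093 -0.1027  0.1747] F [ 0.24  0.86 -4.07] M [0.039 0.023 0.025] w 0.0596 q [-1.    0.21  1.26  1.88 -0.21  1.2   1.93]
travel [ 0.0957  0.3442 -0.0511] rot [-0.0002 -0.0001  0.0004]
```

Emit:
step_arm --travel '[[0.02, 0.08, -0.015], [0.05, 0.17, -0.03], [0.075, 0.26, -0.05], [0.096, 0.33, -0.051], [0.096, 0.344, -0.051], [0.096, 0.344, -0.051], [0.096, 0.344, -0.051]]' --rot '[[0, 0, 0], [0, 0, 0], [0, 0, 0], [0, 0, 0], [0, 0, 0], [0, 0, 0], [0, 0, 0]]'

```text
time: 26.45
tcp_pos: [0.6792, -0.052, 0.1998]
tool_rot: [-0.001, 0.698, 0.716, -0.001]
ft_force: [-1.1, 0.6, -3.6]
gripper_width: 0.0596
```

Emit:
step_arm --travel '[[0, 0, 0], [0, 0, 0], [0, 0, 0], [0, 0, 0], [0, 0, 0], [0, 0, 0], [0, 0, 0], [0, 0, 0]]' --rot '[[-0.022, 0, 0], [-0.044, 0, 0], [-0.046, 0, 0], [-0.046, 0, 0], [-0.046, 0, 0], [-0.046, 0, 0], [-0.046, 0, 0], [-0.046, 0, 0]]'

```text
time: 27.25
tcp_pos: [0.6811, -0.0511, 0.2016]
tool_rot: [0.101, 0.69, 0.709, 0.103]
ft_force: [0.4, -0.5, -3.3]
gripper_width: 0.0599
```

```bash
python3 - <<'E'
from h import *
s=avg(6);show(s)
E
```

```text
avg [-0.206  0.426 -3.974  0.015  0.568 -0.022] sem [0.299 0.171 0.159 0.011 0.01  0.011] tz [ 0.2847  0.0077 -0.9586] t 27.55
t 27.55 tcp [ 0.6806 -0.0507  0.2015] F [-0.9  -0.26 -3.17] M [-0.02   0.578 -0.032] w 0.0598 q [-0.9   0.37  1.14  1.74 -0.47  1.    1.98]
```

Now near end up, then return to 3° for the ball test.

Emit:
step_arm --travel '[[0, 0, 0], [0, 0, 0], [0, 0, 0], [0, 0, 0], [0, 0, 0], [0, 0, 0], [0, 0, 0], [0, 0, 0]]' --rot '[[0.023, 0, 0], [0.046, 0, 0], [0.069, 0, 0], [0.092, 0, 0], [0.092, 0, 0], [0.092, 0, 0], [0.092, 0, 0], [0.092, 0, 0]]'

```text
time: 28.35
tcp_pos: [0.6803, -0.0506, 0.2037]
tool_rot: [-0.099, 0.69, 0.709, -0.101]
ft_force: [-0.1, 0.1, -4.3]
gripper_width: 0.0596
```

```bash
python3 - <<'E'
from h import *
s=avg(6);show(s)
E
```

```text
avg [ 0.059 -0.284 -3.567  0.048 -0.551 -0.005] sem [0.196 0.097 0.188 0.011 0.012 0.009] tz [-0.2837 -0.0073 -0.9589] t 28.65
t 28.65 tcp [ 0.6805 -0.0502  0.2022] F [ 0.49 -0.54 -3.65] M [-0.007 -0.537  0.015] w 0.0596 q [-0.48  0.81  0.95  1.12 -0.53  1.76  1.95]
```

Emit:
step_arm --travel '[[0, 0, 0], [0, 0, 0], [0, 0, 0], [0, 0, 0], [0, 0, 0], [0, 0, 0], [0, 0, 0], [0, 0, 0]]' --rot '[[-0.023, 0, 0], [-0.046, 0, 0], [-0.069, 0, 0], [-0.092, 0, 0], [-0.092, 0, 0], [-0.092, 0, 0], [-0.092, 0, 0], [-0.092, 0, 0]]'

```text
time: 29.45
tcp_pos: [0.6822, -0.0509, 0.2025]
tool_rot: [0.101, 0.69, 0.71, 0.103]
ft_force: [0.6, 0.6, -3.3]
gripper_width: 0.0598
```

Emit:
step_arm --travel '[[0, 0, 0], [0, 0, 0], [0, 0, 0], [0, 0, 0], [0, 0, 0]]' --rot '[[0.02, 0, 0], [0.038, 0, 0], [0.038, 0, 0], [0.038, 0, 0], [0.038, 0, 0]]'

```text
time: 29.95
tcp_pos: [0.6807, -0.0519, 0.2016]
tool_rot: [0.018, 0.698, 0.716, 0.018]
ft_force: [-0.3, -0.5, -4.0]
gripper_width: 0.0599
```

```bash
python3 - <<'E'
from h import *
s=avg(12);show(s)
E
```

```text
avg [-5.500e-02  1.190e-01 -3.423e+00  2.600e-02  1.120e-01  3.000e-03] sem [0.157 0.182 0.171 0.01  0.005 0.006] tz [ 0.0504  0.0015 -0.9987] t 30.55
t 30.55 tcp [ 0.6806 -0.0505  0.2016] F [ 0.21 -0.07 -3.53] M [ 0.05   0.098 -0.007] w 0.0601 q [-0.71  0.56  1.05  1.49 -0.51  1.33  1.98]
```

Emit:
step_arm --travel '[[0, 0, 0], [0, 0, 0], [0, 0, 0], [0, 0, 0], [0, 0, 0], [0, 0, 0], [0, 0, 0], [0, 0, 0]]' --rot '[[0.022, 0, 0], [0.044, 0, 0], [0.054, 0, 0], [0.054, 0, 0], [0.054, 0, 0], [0.054, 0, 0], [0.054, 0, 0], [0.054, 0, 0]]'

```text
time: 31.35
tcp_pos: [0.6804, -0.0503, 0.2024]
tool_rot: [-0.1, 0.69, 0.71, -0.102]
ft_force: [-1.2, -1.0, -4.3]
gripper_width: 0.0594
```

Emit:
step_arm --travel '[[0, 0, 0], [0, 0, 0], [0, 0, 0], [0, 0, 0], [0, 0, 0]]' --rot '[[-0.02, 0, 0], [-0.038, 0, 0], [-0.038, 0, 0], [-0.038, 0, 0], [-0.038, 0, 0]]'

```text
time: 31.85
tcp_pos: [0.6813, -0.0496, 0.202]
tool_rot: [-0.018, 0.696, 0.717, -0.018]
ft_force: [0.5, -1.2, -3.1]
gripper_width: 0.0596
```

```bash
python3 - <<'E'
from h import *
s=avg(12);show(s)
go(s,[.68,-.05,.2],1.5)
E
```

```text
avg [ 0.078  0.263 -3.65   0.027 -0.078 -0.004] sem [0.133 0.14  0.152 0.006 0.004 0.008] tz [-0.0504 -0.0015 -0.9987] t 32.45
t 32.45 tcp [ 0.6806 -0.0507  0.2015] F [-0.22 -0.18 -3.54] M [ 0.055 -0.088  0.049] w 0.0598 q [-0.64  0.63  1.02  1.39 -0.52  1.46  1.97]
travel [ 0.0014 -0.0011  0.003 ] rot [-0.008   0.      0.0002]
```

```bash
python3 - <<'E'
from workcell import sensors
from h import *
s=sensors.state()
go(s,[.5105,-.1028,.15],1.5)
E
```

```text
travel [-0.0948 -0.3374  0.1201] rot [-0.008   0.      0.0002]
```

Emit:
step_arm --travel '[[-0.025, -0.08, 0.02], [-0.05, -0.17, 0.05], [-0.08, -0.26, 0.085], [-0.095, -0.32, 0.115], [-0.095, -0.337, 0.12], [-0.095, -0.337, 0.12], [-0.095, -0.337, 0.12]]' --rot '[[-0.004, 0, 0], [-0.008, 0, 0], [-0.008, 0, 0], [-0.008, 0, 0], [-0.008, 0, 0], [-0.008, 0, 0], [-0.008, 0, 0]]'

```text
time: 33.15
tcp_pos: [0.5122, -0.1021, 0.1509]
tool_rot: [0.001, 0.697, 0.717, 0.001]
ft_force: [-0.2, 0.4, -2.8]
gripper_width: 0.06
```

```bash
python3 - <<'E'
from workcell import sensors
from h import *
s=sensors.state();show(s)
go(s,[.5105,-.1028,.0465],1.5)
E
```

```text
t 33.15 tcp [ 0.5122 -0.1021  0.1509] F [-0.2   0.35 -2.75] M [ 0.05  -0.074  0.017] w 0.06 q [-0.97  0.26  1.25  1.91 -0.27  1.16  1.98]
travel [-0.0015 -0.0039  0.2089] rot [ 0.0003 -0.0001  0.0005]
```

Emit:
step_arm --travel '[[0, 0, 0.07], [0, -0.002, 0.14], [0, -0.002, 0.18], [0, -0.002, 0.2], [0, -0.002, 0.206], [0, -0.002, 0.208], [0, -0.002, 0.208]]' --rot '[[0, 0, 0], [0, 0, 0], [0, 0, 0], [0, 0, 0], [0, 0, 0], [0, 0, 0], [0, 0, 0]]'

```text
time: 33.85
tcp_pos: [0.5108, -0.1031, 0.047]
tool_rot: [0.001, 0.697, 0.717, 0.0]
ft_force: [-0.2, -0.2, -3.0]
gripper_width: 0.0598
```

```bash
python3 - <<'E'
from workcell import sensors
from h import *
s=sensors.state();show(s)
E
```

```text
t 33.85 tcp [ 0.5108 -0.1031  0.047 ] F [-0.15 -0.18 -2.97] M [-0.01   0.043  0.045] w 0.0598 q [-0.79  0.42  1.09  2.01 -0.45  0.98  2.12]
```

Emit:
step_arm --travel '[[0, 0, 0.001], [0, 0, 0.002], [0, 0, 0.002]]' --rot '[[0, 0, 0], [0, 0, 0], [0, 0, 0]]'

```text
time: 34.15
tcp_pos: [0.5107, -0.1029, 0.0465]
tool_rot: [0.0, 0.697, 0.717, 0.001]
ft_force: [-3.7, 1.7, 10.3]
gripper_width: 0.0598
```

Emit:
step_arm --travel '[[0, 0, 0], [0, 0, 0], [0, 0, 0], [0, 0, 0], [0, 0, 0], [0, 0, 0]]' --rot '[[0, 0, 0], [0, 0, 0], [0, 0, 0], [0, 0, 0], [0, 0, 0], [0, 0, 0]]' --fingers 1

```text
time: 34.75
tcp_pos: [0.5097, -0.1029, 0.045]
tool_rot: [0.0, 0.697, 0.717, -0.0]
ft_force: [0.6, 0.2, 0.5]
gripper_width: 0.0865
```

Emit:
step_arm --travel '[[0, 0, -0.08], [0, 0, -0.18], [0, 0, -0.28], [0, 0, -0.31], [0, 0, -0.31]]' --rot '[[0, 0, 0], [0, 0, 0], [0, 0, 0], [0, 0, 0], [0, 0, 0]]'

```text
time: 35.25
tcp_pos: [0.5112, -0.103, 0.2023]
tool_rot: [0.001, 0.697, 0.717, 0.002]
ft_force: [0.2, -0.3, -0.2]
gripper_width: 0.087
```

```bash
python3 - <<'E'
from workcell import cams,sensors
from h import *
import cv2
s=sensors.state();show(s)
go(s,[.4995,.177,.2],1.5)
c=cams.snapshot("wrist"); cv2.imwrite("pics/w6.png",c["img"][:,:,::-1])
E
```

```text
t 35.25 tcp [ 0.5112 -0.103   0.2023] F [ 0.15 -0.28 -0.18] M [0.047 0.032 0.004] w 0.087 q [-1.06  0.17  1.32  1.85 -0.18  1.25  1.9 ]
travel [ 0.5604 -0.0076  0.0054] rot [ 0.0007 -0.0002  0.0003]
```

View pics/w6.png

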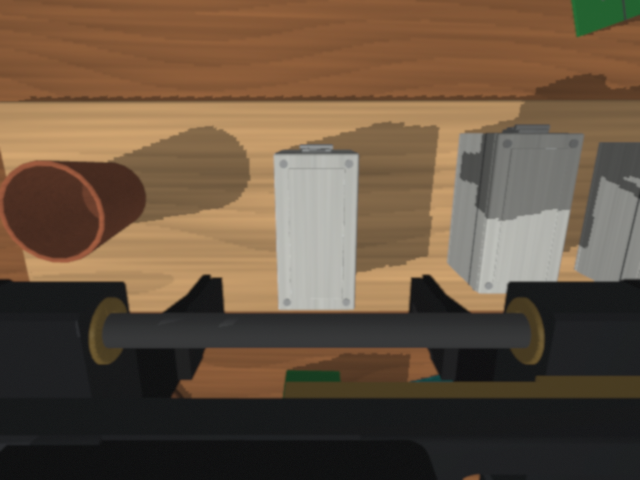

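Emit:
step_arm --travel '[[0.09, 0, 0], [0.18, -0.002, 0], [0.27, -0.004, 0], [0.36, -0.006, 0.002], [0.45, -0.007, 0.004], [0.53, -0.008, 0.004], [0.56, -0.008, 0.004], [0.56, -0.008, 0.004]]' --rot '[[0, 0, 0], [0, 0, 0], [0, 0, 0], [0, 0, 0], [0, 0, 0], [0, 0, 0], [0, 0, 0], [0, 0, 0]]'

```text
time: 36.1
tcp_pos: [0.4969, 0.1788, 0.1966]
tool_rot: [0.0, 0.696, 0.718, -0.001]
ft_force: [0.6, -0.7, -0.0]
gripper_width: 0.0871
```

```bash
python3 - <<'E'
from workcell import cams,sensors
from h import *
import cv2
s=sensors.state();show(s)
go(s,[.4995,.1765,.045],1.5)
c=cams.snapshot("wrist"); cv2.imwrite("pics/w7.png",c["img"][:,:,::-1])
E
```

```text
t 36.1 tcp [0.4969 0.1788 0.1966] F [ 0.61 -0.67 -0.02] M [-0.033  0.043 -0.026] w 0.0871 q [-1.5   0.18  1.2   1.84 -0.18  1.25  1.36]
travel [-0.004   0.0055  0.3031] rot [-0.0002  0.0004  0.0008]
```

View pics/w7.png

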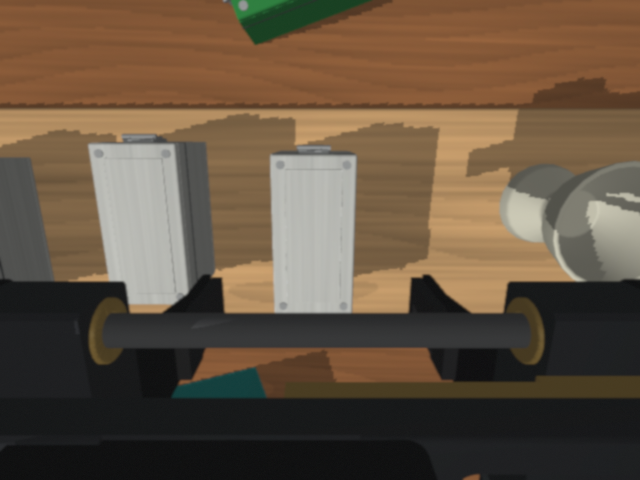

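Emit:
step_arm --travel '[[-0.003, 0.003, 0.1], [-0.004, 0.005, 0.19], [-0.004, 0.005, 0.26], [-0.004, 0.005, 0.303], [-0.004, 0.005, 0.303], [-0.004, 0.005, 0.303]]' --rot '[[0, 0, 0], [0, 0, 0], [0, 0, 0], [0, 0, 0], [0, 0, 0], [0, 0, 0]]'

```text
time: 36.75
tcp_pos: [0.5009, 0.173, 0.0472]
tool_rot: [0.0, 0.698, 0.716, -0.0]
ft_force: [-0.7, -0.5, 0.5]
gripper_width: 0.0868
```

Emit:
step_arm --travel '[[0, 0, 0], [0, 0, 0], [0, 0, 0], [0, 0, 0], [0, 0, 0], [0, 0, 0]]' --rot '[[0, 0, 0], [0, 0, 0], [0, 0, 0], [0, 0, 0], [0, 0, 0], [0, 0, 0]]' --fingers 0

```text
time: 37.35
tcp_pos: [0.5007, 0.1756, 0.047]
tool_rot: [-0.0, 0.697, 0.717, 0.0]
ft_force: [-2.4, 2.1, 7.0]
gripper_width: 0.0598
```

Emit:
step_arm --travel '[[0, 0, -0.04], [0, 0, -0.12], [0, 0, -0.21], [0, 0, -0.29], [0, 0, -0.34], [0, 0, -0.34], [0, 0, -0.34]]' --rot '[[0, 0, 0], [0, 0, 0], [0, 0, 0], [0, 0, 0], [0, 0, 0], [0, 0, 0], [0, 0, 0]]'

```text
time: 38.05
tcp_pos: [0.4999, 0.1752, 0.2158]
tool_rot: [-0.0, 0.697, 0.717, -0.0]
ft_force: [-0.3, 0.4, -3.5]
gripper_width: 0.06
```

```bash
python3 - <<'E'
from workcell import cams,sensors
from h import *
s=sensors.state();show(s)
go(s,[.735,.05,.23],1.5)
E
```

```text
t 38.05 tcp [0.4999 0.1752 0.2158] F [-0.32  0.45 -3.49] M [ 0.002 -0.038  0.026] w 0.06 q [-1.52  0.17  1.24  1.81 -0.17  1.28  1.36]
travel [-0.2637  0.4628 -0.0289] rot [-0.0001 -0.0001  0.0004]
```

Emit:
step_arm --travel '[[-0.03, 0.06, -0.005], [-0.075, 0.13, -0.01], [-0.12, 0.21, -0.015], [-0.165, 0.29, -0.02], [-0.21, 0.37, -0.025], [-0.25, 0.44, -0.029], [-0.264, 0.463, -0.029], [-0.264, 0.463, -0.029]]' --rot '[[0, 0, 0], [0, 0, 0], [0, 0, 0], [0, 0, 0], [0, 0, 0], [0, 0, 0], [0, 0, 0], [0, 0, 0]]'

```text
time: 38.85
tcp_pos: [0.7359, 0.0459, 0.2268]
tool_rot: [-0.001, 0.699, 0.715, -0.002]
ft_force: [-0.6, -0.7, -3.7]
gripper_width: 0.0595
```

Emit:
step_arm --travel '[[0, 0, 0], [0, 0, 0], [0, 0, 0], [0, 0, 0], [0, 0, 0], [0, 0, 0], [0, 0, 0], [0, 0, 0]]' --rot '[[-0.022, 0, 0], [-0.044, 0, 0], [-0.046, 0, 0], [-0.046, 0, 0], [-0.046, 0, 0], [-0.046, 0, 0], [-0.046, 0, 0], [-0.046, 0, 0]]'

```text
time: 39.65
tcp_pos: [0.7362, 0.0489, 0.2313]
tool_rot: [0.101, 0.69, 0.709, 0.103]
ft_force: [0.2, 0.1, -4.0]
gripper_width: 0.0594
```

Emit:
step_arm --travel '[[0, 0, 0], [0, 0, 0], [0, 0, 0], [0, 0, 0], [0, 0, 0]]' --rot '[[0.02, 0, 0], [0.038, 0, 0], [0.038, 0, 0], [0.038, 0, 0], [0.038, 0, 0]]'

```text
time: 40.15
tcp_pos: [0.7356, 0.0487, 0.2313]
tool_rot: [0.018, 0.697, 0.716, 0.019]
ft_force: [-0.1, -0.4, -4.2]
gripper_width: 0.0598
```

```bash
python3 - <<'E'
from h import *
s=avg(12);show(s)
E
```

```text
avg [-0.1    0.041 -3.641  0.036  0.054  0.004] sem [0.109 0.143 0.121 0.009 0.008 0.007] tz [ 0.0503  0.0014 -0.9987] t 40.75
t 40.75 tcp [0.7356 0.0495 0.2311] F [-0.47  0.17 -4.16] M [ 0.009  0.072 -0.015] w 0.0599 q [-0.73  0.65  1.01  1.29 -0.55  1.43  1.82]
```

Emit:
step_arm --travel '[[0, 0, 0], [0, 0, 0], [0, 0, 0], [0, 0, 0], [0, 0, 0], [0, 0, 0], [0, 0, 0], [0, 0, 0]]' --rot '[[0.022, 0, 0], [0.044, 0, 0], [0.054, 0, 0], [0.054, 0, 0], [0.054, 0, 0], [0.054, 0, 0], [0.054, 0, 0], [0.054, 0, 0]]'

```text
time: 41.55
tcp_pos: [0.7354, 0.0501, 0.2323]
tool_rot: [-0.1, 0.69, 0.71, -0.102]
ft_force: [0.1, -0.1, -3.0]
gripper_width: 0.0595
```

Emit:
step_arm --travel '[[0, 0, 0], [0, 0, 0], [0, 0, 0], [0, 0, 0], [0, 0, 0]]' --rot '[[-0.02, 0, 0], [-0.038, 0, 0], [-0.038, 0, 0], [-0.038, 0, 0], [-0.038, 0, 0]]'

```text
time: 42.05
tcp_pos: [0.7361, 0.0506, 0.2318]
tool_rot: [-0.018, 0.696, 0.717, -0.018]
ft_force: [0.3, 0.6, -4.2]
gripper_width: 0.0593
```

```bash
python3 - <<'E'
from h import *
s=avg(12);show(s)
go(s,[.735,.05,.23],1.5)
E
```

```text
avg [-0.109 -0.031 -3.612  0.016 -0.098  0.014] sem [0.172 0.177 0.15  0.008 0.028 0.007] tz [-0.0503 -0.0015 -0.9987] t 42.65
t 42.65 tcp [0.7356 0.0493 0.231 ] F [-0.15 -0.2  -3.14] M [ 0.022 -0.054  0.004] w 0.0594 q [-0.65  0.72  0.97  1.17 -0.57  1.57  1.81]
travel [ 0.0014 -0.001   0.0021] rot [-0.008   0.      0.0002]
```

```bash
python3 - <<'E'
from workcell import cams,sensors
from h import *
L=[]
for i in range(16):
    cams.snapshot("top"); L.append(sensors.state()["ft_torque"][1])
print(np.round(L,3),np.mean(L),np.median(L),sensors.state()["time"])
E
```

```text
[-0.098 -0.071 -0.035 -0.11  -0.062 -0.1   -0.055 -0.087 -0.049 -0.065
 -0.055 -0.049 -0.086 -0.048 -0.058 -0.053] -0.06762172226611617 -0.059780897240257175 43.45
```

Emit:
step_arm --travel '[[0, 0, 0], [0, 0, 0], [0, 0, 0], [0, 0, 0], [0, 0, 0], [0, 0, 0], [0, 0, 0], [0, 0, 0]]' --rot '[[-0.004, 0, 0], [-0.008, 0, 0], [-0.008, 0, 0], [-0.008, 0, 0], [-0.008, 0, 0], [-0.008, 0, 0], [-0.008, 0, 0], [-0.008, 0, 0]]'

```text
time: 44.25
tcp_pos: [0.7356, 0.0494, 0.2309]
tool_rot: [-0.0, 0.697, 0.717, -0.0]
ft_force: [0.1, -0.1, -3.1]
gripper_width: 0.0596
```

```bash
python3 - <<'E'
from h import *
import cv2
from workcell import cams
s=avg(16);show(s)
a=cams.snapshot("scene")["img"]; b=cams.snapshot("top")["img"]
o=np.hstack([a,b]); cv2.imwrite("pics/f.png",cv2.resize(o,(800,300),interpolation=cv2.INTER_AREA)[:,:,::-1])
cv2.imwrite("pics/fs.png",a[:,:,::-1]);cv2.imwrite("pics/ft.png",b[:,:,::-1])
E
```

```text
avg [ 0.027  0.076 -3.41   0.02   0.02   0.014] sem [0.101 0.121 0.114 0.006 0.007 0.007] tz [-0. -0. -1.] t 45.05
t 45.05 tcp [0.7355 0.0494 0.2311] F [-0.54  0.74 -3.64] M [-0.    -0.008  0.007] w 0.0596 q [-0.69  0.68  0.99  1.23 -0.56  1.5   1.82]
```

View pics/fs.png

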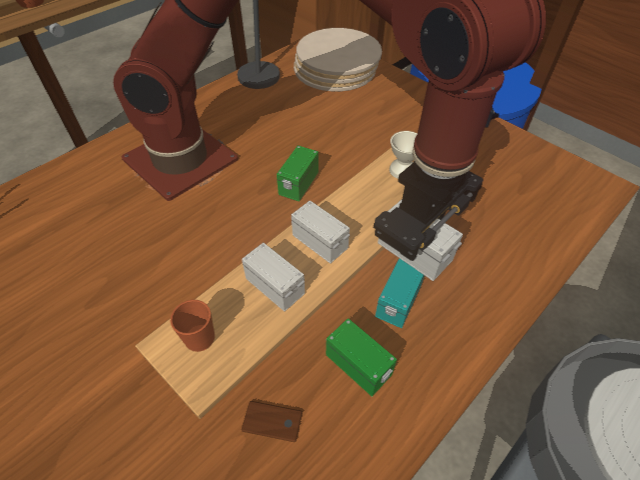

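View pics/ft.png

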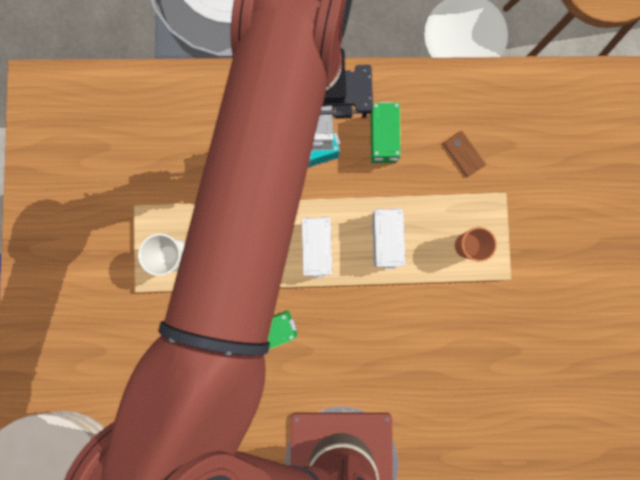

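```bash
python3 -c "
from workcell import hand_in; print(hand_in())"
```

```text
the job is handed in; nothing more can be done
None
```

I identified the left case as the rattling one and handed the job in with it held level and still. I shook all three in order, left to right, two full rocks of 16–17° each way, and set the middle and right cases back on the board. For the right case I did the rocking past the board's far edge, because the arm's third joint was getting close to its limit.

**Which case rattles:** I looked for the ball as a shift in wrist torque, since one ball rolling end to end should change it by about 0.085 N·m.

| Case | Torque shift (N·m) | Verdict |
|---|---|---|
| Left | about 0.08 | loose ball |
| Middle | about -0.01 | packed |
| Right | about 0.01 | packed |

- **Left-case test:** its first rocking was sampled too sparsely to decide, so the 0.08 comes from a re-test after picking it up again. That figure takes its weight from the right case, which pulls about the same.
- **Disagreement:** one averaged reading in that re-test was unusually scattered and did not fit. I took it for a ball knock, and a repeat average agreed with the loose ball.

**Last checks:**
- **Held case:** the tool tip is at (0.735, 0.049, 0.231) m, so the case centre is about 0.13 m past the board's far edge and about 0.245 m up. The grip is holding at 59.6 mm, and the tool is level.
- **Scene:** the final pictures show the middle and right cases upright on the board, and the goblet, beaker and rib where they started. No limit violation was reported, and the clock read 45 s of the 72 s allowed.

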